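# Fit and latch the top holder of a table easel

### The job

Slide the loose grey top holder down over the leaning mast of the table easel, with its lip on the painted side of the canvas board, until it sits fully home on the wooden rail. Then swing the steel latch lever round until it lies straight across the top of the holder's cross plate, and let go, leaving the pen pot, brush jar and tumbler where they stand.

Things in the scene. Friction and masses are not known exactly. Their poses are not given: they have to be found in the camera images.
- easel: Small table easel fixed to the table: wooden foot 240 x 165 mm, 44 mm high, carrying the leaning mast; origin at the centre of the foot's underside, on the table; at yaw 0 the painting faces +x, away from the robot, and the mast's top leans towards -x, the robot.
- mast: The easel's aluminium mast, a flat bar 16 (its x) by 24 mm (its y), leaning 0.42 rad from vertical. Origin: on the mast's centre line at the rail's top face (the seat, 170 mm above the table); z up along the mast, x to the painted side, y to the latch side. Wooden rail: x -14..14, y -60..116, top at z 0. Canvas board: 200 mm wide, x 23..29, its top edge at z 12 mm.
- mast_tip (a point): Top end of the mast on its centre line (mast frame z = 78 mm). The last 14 mm taper to 7 x 14 mm.
- holder: Loose grey moulded holder, 0.22 kg, upright on the table. Sleeve 36 (x) by 44 (y), 70 mm tall, free to grasp at z 26..70; through hole 20 (x) by 28 (y) along z, 2 mm play round the mast. Cross plate x -10..39, y -75..75, z 14..26 mm. Origin: hole centre at the underside; z up the hole, x to the lip. Fully home, its frame coincides with mast.
- holder_lip (a point): Middle of the lower edge of the lip that hangs from the cross plate's front edge: holder frame x 36, y 0, z 0. Lip x 33..39, z 0..14, 150 mm long; the canvas board's top edge goes into the gap between sleeve and lip.
- latch (a joint): Angle of the steel latch lever about an axis parallel to the mast's z. 0: it points along the mast's x (open, clear of the holder); grows clockwise seen from above; at 1.57 it points along the mast's -y, straight across the seated cross plate (locked). Limits -0.6, 1.62. Needs about 2 N at the peg and stays where left. If the holder is not home the lever strikes the plate's edge.
- latch_hinge (a point): On the latch axis at the lever's underside: mast frame x 0, y 105, z 29 mm, on a post of radius 9 mm. Lever: 62 mm from here to its tip, 16 mm wide, its top 10 mm above here.
- latch_peg (a point): Centre of the black upright peg near the lever's tip: 50 mm from the axis along the lever, 26 mm above the lever's underside (mast z = 55 mm). Peg radius 7 mm, parallel to the mast's z, from 9 to 43 mm above the underside (mast z 38..72 mm).
- pot: Bystander: white ceramic pot of pens, 80 mm across, 105 mm tall, pens up to 190 mm; origin under its centre.
- jar: Bystander: glass jar of brushes, 84 mm across, 120 mm tall, brushes up to 190 mm; origin under its centre.
- tumbler: Bystander: empty glass tumbler, 72 mm across, 95 mm tall; origin under its centre.
Things that resemble listed ones, but are neither listed nor needed, are in the scene too. What is shaped like the holder but green, orange or purple is not meant.

How it is judged:
By the outcome, as a careful person would: the job done as asked, in the order asked, and still so for the second after the job is handed in, with the robot touching nothing.
It also fails if it takes over 64 s, if anything falls off the work surface, if the arm or the gripper's body presses on something with over 40 N, if the wrist force passes 120 N, or if a joint passes its speed limit or range.

### The arm

A 7-joint arm with a two-finger parallel gripper is mounted at the origin on the work surface. World frame = base frame: x ahead of the robot, y to its left, z up, the work surface at z = 0. Lengths are in m, angles in rad, forces in N, time in s.
With the tool pointing down it reaches from about 0.425 to 0.925 m from the base axis. Payload 6.8 kg.
Tool frame: the origin (TCP) lies on the centre line of the jaws, within the pads' length; the fingertips stand 25 mm ahead of it and the grasp point (between the pads) lies 6 mm ahead of it; z points along the fingers, y is the line along which they close (so a half turn about z gives the same grasp; the last joint's range is limited). The gripper opens to 85 mm and grips with 20 to 120 N. Pads are 22 mm wide; open, the fingers measure 114 mm over their backs; the gripper's body (76 mm by 85 mm) begins 54 mm behind the grasp point. The pads swing forward as they close: fully open they stand 13 mm farther back than shut.
Start: joints at [1.111, 0.477, 0.022, 1.555, -0.011, 1.109, -0.083], TCP at [0.233, -0.634, 0.256] pointing down, gripper open.
Joint ranges: [-2.96, 2.96], [-0.34, 2.1], [-1.41, 1.46], [0.24, 2.44], [-1.37, 4.51], [0.17, 1.92], [-2.96, 2.96]. Speed limits (rad/s): [2.39, 2.39, 3.14, 3.14, 3.14, 3.14, 3.14].

### API

Orientations are given as a rotation vector (axis times angle).
In Python, from plant import readout, vision, manip gives the robot as it stands. The module is installed in compiled form; this text tells all that it offers.
- The arm moves only by the tool move_arm, never from a script. Its argument "moves" is a list of rows, each an object of numbers: "tx", "ty", "tz": the shift along the world's x, y, z each as a share of 500 mm, from -1 to 1; "wx", "wy", "wz": the turn, a rotation vector about the world's x, y, z each as a share of pi rad, from -1 to 1; "hand": the opening, from 0 (shut) to 1 (fully open). A call has 1 to 12 rows; each row shifts and turns the commanded pose from where the row before left it; what a row does not reach is not made up. A row lasts 1/12 s, in which the tool goes at most 41.7 mm and 7.16 degrees, less where a joint would pass 70% of its speed; a pose out of reach is approached as far as the arm can. A call with a number of a shift or a turn outside -1 to 1 is refused whole. A call with a gripper value outside its range is refused whole. The fingers move at their own pace and stop on an object; "squeeze" is the grip in N (left out, the last holds). Time passes only in rows, so rows that do not move let the fingers close. It gives the time, the measured TCP pose, the force, the opening and the grip force at its end, in the units of the state.
- readout.observe(): the state, without advancing time (a new reading comes with each control period).
- vision.snapshot(name): name is "scene" or "top" or "wrist"; returns the picture (420x560x3 uint8, blue, green, red); there is no depth.
- vision.camera_model(name): a dict with "vertical_fov" (degrees; the focal length in pixels is half the picture's height over the tangent of half this angle, whatever the lens; pixels are square), "cx", "cy" (the principal point, pixels), "D" ([k1, k2, p1, p2, k3] as OpenCV has them; the pictures are not rectified), "extrinsics" (4x4, takes a point from world to camera coordinates); the wrist camera has in their place "tool_from_camera" (4x4, takes a point from camera to tool coordinates, whose origin is the TCP and whose axes are the flange's). Camera axes: x right, y down, z forward; pixel columns grow to the right and rows downward; lengths in m; the calibration is good to about 2 mm. A picture is of the moment at which its call begins: read the wrist's pose just before it. camera_model takes no time and is no camera call.
- manip.sign_off(): hands the job in; it is judged then, once.
The state is a dict: "time": time; "joint_pos": joint angles; "joint_velocities": joint speeds; "tau": joint torques, N m; "tcp_pos": TCP position; "ee_rot": TCP orientation; "ft_force": force on the tool from outside, world axes, zero at the start; "ft_torque": the same for the moment, N m; "gripper_width": finger opening in m; "finger_force": force on a finger pad.
Only numpy, scipy, OpenCV 4.12 (cv2) and the standard library are available. Lean on these libraries where they do the work, as an engineer would, in place of code of your own. Each camera call takes 0.05 s, during which the arm holds its last target. There are 200 camera calls.

## Working session

There is one attempt and no reset: what is moved stays moved. The work goes in short steps, Python scripts to look and compute and a tool call to move; the robot and the scene stay as the last step left them, time stands still between calls to the robot, and variables do not carry over. Pictures are saved under pics/ and viewed, at most 10 in all, crops included, and the job is handed in when it is done.

Besides the shell and the picture viewer there is one more tool, called after "Request:" by a JSON object that holds its "method" and its "body", one argument or row to a line. move_arm: Moves the arm, as the interface text tells. Shift numbers are shares of 500 mm and turn numbers shares of pi rad, none past 1 either way. Its arguments: {"type":"object","properties":{"moves":{"type":"array"},"squeeze":{"type":"number"}},"required":["moves"]}

```bash
mkdir -p pics; python3 - <<'E'
from plant import readout, vision
import cv2, numpy as np
print(readout.observe())
for n in ("scene","top"):
    im=vision.snapshot(n); cv2.imwrite(f"pics/{n}0.png",im)
    print(n,vision.camera_model(n))
print(vision.camera_model("wrist"))
E
```

```text
{'time': 0.0, 'joint_pos': array([ 1.11089856,  0.47782176,  0.02230595,  1.55644618, -0.0115287 ,
        1.10927521, -0.08306789]), 'joint_velocities': array([-3.10582745e-04,  1.39445225e-03,  1.04042275e-04, -3.14429123e-05,
        1.03035697e-03, -2.37715041e-04,  3.89592142e-04]), 'tau': array([ 3.73320800e-04, -5.96448433e+01,  1.60819743e+00, -2.81192154e+01,
        1.25901477e-02,  9.37007018e-03, -3.50385824e-05]), 'tcp_pos': array([ 0.23242616, -0.633147  ,  0.2553127 ]), 'ee_rot': array([-3.09134828e+00, -5.49556272e-01,  6.47143076e-04]), 'ft_force': array([ 0.29413916,  0.17231899, -0.86745243]), 'ft_torque': array([ 0.0005166 , -0.03290765, -0.05684166]), 'finger_force': 0.0, 'gripper_width': 0.08567039205944234}
scene {'vertical_fov': 49.3479239936931, 'cx': 280.069245859608, 'cy': 216.9374276039001, 'D': array([0.05001002, 0.        , 0.        , 0.        , 0.        ]), 'extrinsics': array([[-0.70020117,  0.71373937, -0.01715898,  0.37503867],
       [ 0.58163097,  0.55633114, -0.59346531, -0.11251385],
       [-0.41403348, -0.4255253 , -0.80467664,  1.83098113],
[... 320 characters left out ...]
98572576, -0.01064667, -0.16802192,  0.45351606],
       [ 0.16816617, -0.01452523, -0.98565164,  1.09133213],
       [ 0.        ,  0.        ,  0.        ,  1.        ]])}
{'vertical_fov': 59.79216380261581, 'cx': 277.80516670022917, 'cy': 205.951600413334, 'D': array([-0.05640838,  0.        ,  0.        ,  0.        ,  0.        ]), 'tool_from_camera': array([[ 6.96661298e-05, -9.52601179e-01, -3.04221942e-01,
         7.79308554e-02],
       [ 9.99999974e-01,  1.32459591e-04, -1.85769093e-04,
        -6.28088940e-04],
       [ 2.17260971e-04, -3.04221921e-01,  9.52601163e-01,
        -1.17747125e-01],
       [ 0.00000000e+00,  0.00000000e+00,  0.00000000e+00,
         1.00000000e+00]])}
```

View pics/scene0.png

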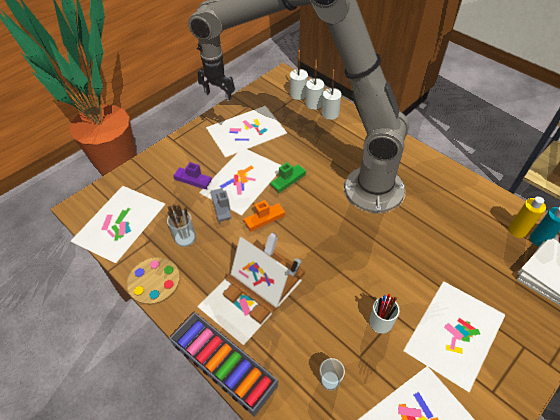

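View pics/top0.png

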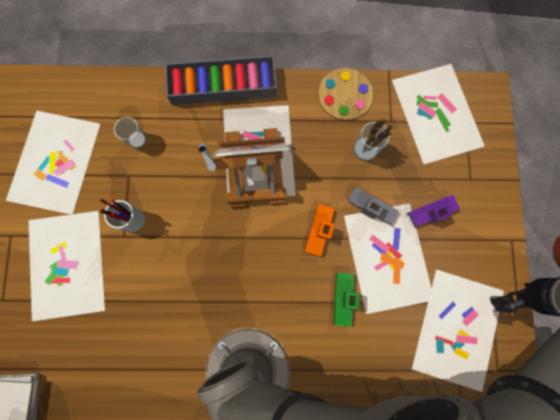

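The scene picture shows four holder-like pieces: purple (193,175), green (287,178), orange (264,215) and grey (220,204). In the top picture they are at (435,211), (345,300), (320,231) and (373,206). Only the grey one fits the description. The easel is at top (255,165) / scene (265,270). I'll confirm with one enlarged crop.

```bash
cat > h.py <<'E'
import numpy as np, cv2
from plant import readout, vision
from scipy.spatial.transform import Rotation as R
def cam(n, st=None):
    m=vision.camera_model(n); f=210/np.tan(np.radians(m["vertical_fov"])/2)
    K=np.array([[f,0,m["cx"]],[0,f,m["cy"]],[0,0,1.]])
    if n=="wrist":
        T=np.eye(4); T[:3,:3]=R.from_rotvec(st["ee_rot"]).as_matrix(); T[:3,3]=st["tcp_pos"]
        E=np.linalg.inv(T@m["tool_from_camera"])
    else: E=m["extrinsics"]
    return K,np.array(m["D"]),E
def proj(c,P):
    K,D,E=c
    return cv2.projectPoints(np.atleast_2d(np.float64(P)),cv2.Rodrigues(E[:3,:3])[0],E[:3,3],K,D)[0][:,0]
def ray(c,uv):
    K,D,E=c; p=cv2.undistortPoints(np.float64([[uv]]),K,D)[0,0]
    d=E[:3,:3].T@np.r_[p,1]; return -E[:3,:3].T@E[:3,3], d/np.linalg.norm(d)
def onz(c,uv,z):
    o,d=ray(c,uv); return o+d*(z-o[2])/d[2]
def tri(cs,uvs):
    A=np.zeros((3,3));b=np.zeros(3);rs=[ray(c,u) for c,u in zip(cs,uvs)]
    for o,d in rs:
        M=np.eye(3)-np.outer(d,d);A+=M;b+=M@o
    p=np.linalg.solve(A,b); return p,[np.linalg.norm((np.eye(3)-np.outer(d,d))@(p-o)) for o,d in rs]
E
python3 - <<'E'
import cv2,numpy as np
t=cv2.imread("pics/top0.png");s=cv2.imread("pics/scene0.png")
def c(im,x,y,w,h,W,H): return cv2.resize(im[y:y+h,x:x+w],(W,H),interpolation=cv2.INTER_CUBIC)
a=c(t,335,175,80,60,400,300);b=c(t,195,110,100,100,400,300*1) 
a2=c(s,190,170,80,60,400,300)
b=c(t,190,125,104,78,400,300);b2=c(s,220,225,88,66,400,300)
cv2.imwrite("pics/crop1.png",np.vstack([np.hstack([a,a2]),np.hstack([b,b2])]))
E
```

```text
(no output)
```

View pics/crop1.png

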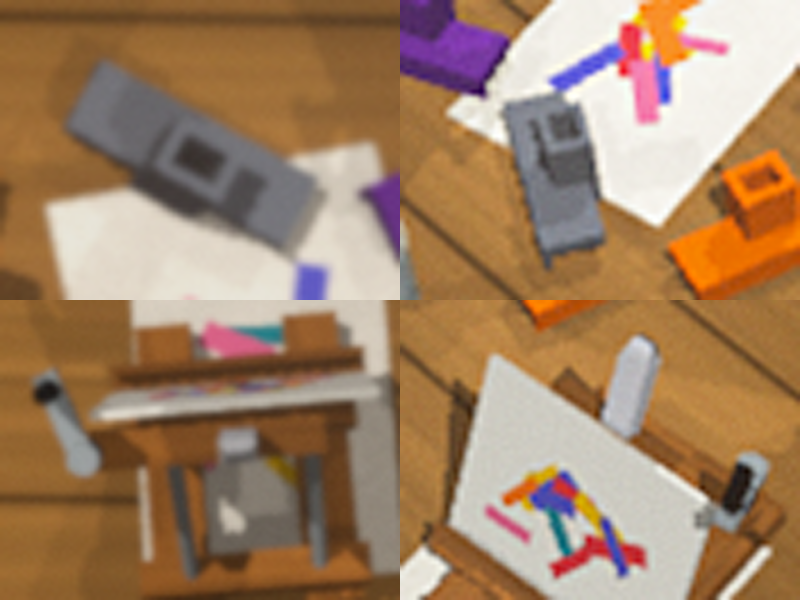

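```bash
python3 - <<'E'
from h import *
T=cam("top");S=cam("scene")
tc=lambda x,y:(335+x/5-.4,175+y/5-.4)
for p in [(65,130),(100,60),(325,190),(290,250)]: print("plate",onz(T,tc(*p),.026).round(4))
print("hole",tri([T,S],[tc(201,155),(190+165/5,170+125/5)]), onz(T,tc(201,155),.070))
k=104/400;j=88/400
te=lambda x,y:(190+x*k,125+(y-300)*k); se=lambda x,y:(220+(x-400)*j,225+(y-300)*j)
for n,a,b in [("tip",(238,436),(645,343)),("pegtop",(48,388),(750,458)),("boardL",(95,413),(712,510)),("boardR",(382,380),(495,355))]:
  print(n,tri([T,S],[te(*a),se(*b)]))
print("tip z.241",onz(T,te(238,436),.241)," hinge",onz(T,te(83,460),.170+.039*.913))
E
```

```text
plate [ 0.4977 -0.2953  0.026 ]
plate [ 0.5417 -0.3177  0.026 ]
plate [ 0.4624 -0.4527  0.026 ]
plate [ 0.4254 -0.4298  0.026 ]
hole (array([ 0.4731085 , -0.36391728,  0.0735564 ]), [np.float64(0.001416740538589742), np.float64(0.0014167405385897042)]) [ 0.47462776 -0.36610893  0.07      ]
tip (array([ 0.54893536, -0.01318208,  0.2461356 ]), [np.float64(0.003982298046153834), np.float64(0.003982298046153834)])
pegtop (array([0.57361292, 0.10713513, 0.26308435]), [np.float64(0.004146538813662892), np.float64(0.0041465388136629104)])
boardL (array([0.58482737, 0.0875789 , 0.1857489 ]), [np.float64(0.0014187492514844118), np.float64(0.0014187492514844196)])
boardR (array([ 0.60604493, -0.10777937,  0.19598444]), [np.float64(0.003977745329528414), np.float64(0.003977745329528502)])
tip z.241 [ 0.55304873 -0.01599995  0.241     ]  hinge [0.54614492 0.0899305  0.205607  ]
```

The crop confirms the grey holder, with its hole at crop (201,155) and its sleeve set towards lower left, so the lip side faces up and right (yaw about -29°). The easel yaw is about 6°, the mast tip is at about (.55,-.015,.24), and the lever is open on the left. Next I'll look with the wrist camera from above the holder.

Request:
{"method": "move_arm", "body": {
  "moves": [
    {"tx": 0.04,"ty": 0.0445,"wz": 0.0187,"hand": 1},
    {"tx": 0.04,"ty": 0.0445,"wz": 0.0187},
    {"tx": 0.04,"ty": 0.0445,"wz": 0.0187},
    {"tx": 0.04,"ty": 0.0445,"wz": 0.0187},
    {"tx": 0.04,"ty": 0.0445,"wz": 0.0187},
    {"tx": 0.04,"ty": 0.0445,"wz": 0.0187},
    {"tx": 0.04,"ty": 0.0445,"wz": 0.0187},
    {"tx": 0.04,"ty": 0.0445,"wz": 0.0187},
    {"tx": 0.04,"ty": 0.0445,"wz": 0.0187},
    {"tx": 0.04,"ty": 0.0445,"wz": 0.0187},
    {"tx": 0.04,"ty": 0.0445,"wz": 0.0187},
    {"tx": 0.035,"ty": 0.0445,"wz": 0.0187}
  ]
}}

```text
schema error: expected keys tx, ty, tz, wx, wy, wz, hand
```

Request:
{"method": "move_arm", "body": {
  "moves": [
    {"tx": 0},
    {"tx": 0}
  ]
}}

```text
schema error: expected keys tx, ty, tz, wx, wy, wz, hand
```

```bash
python3 - <<'E'
from h import *
import pickle
s=readout.observe(); im=vision.snapshot("wrist"); cv2.imwrite("pics/w1.png",im)
pickle.dump(s,open("w1.pkl","wb")); print(s["tcp_pos"],s["ee_rot"],s["ft_force"],s["joint_pos"])
E
```

```text
[ 0.23240974 -0.63321104  0.25540239] [-3.09151225e+00 -5.49500131e-01  6.51357616e-04] [ 0.38509832  0.36549744 -0.4683285 ] [ 1.11091304  0.47776324  0.02234806  1.55632868 -0.01150172  1.10930582
 -0.08308273]
```

View pics/w1.png

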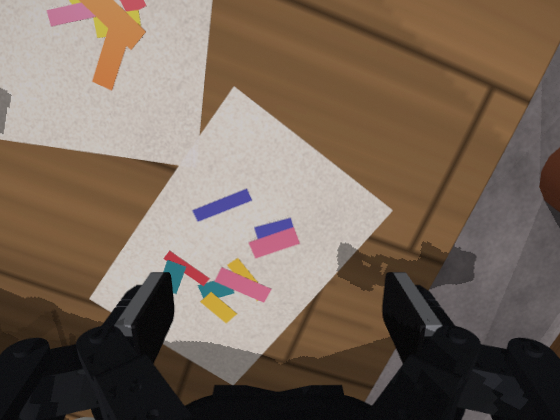

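The call was refused because every key is needed in each row, so the wrist picture shows only paper between the fingers, at the start pose. I'll repeat the move with all keys.

Request:
{"method": "move_arm", "body": {
  "moves": [
    {"tx": 0.04,"ty": 0.0445,"tz": 0,"wx": 0,"wy": 0,"wz": 0.0187,"hand": 1},
    {"tx": 0.04,"ty": 0.0445,"tz": 0,"wx": 0,"wy": 0,"wz": 0.0187,"hand": 1},
    {"tx": 0.04,"ty": 0.0445,"tz": 0,"wx": 0,"wy": 0,"wz": 0.0187,"hand": 1},
    {"tx": 0.04,"ty": 0.0445,"tz": 0,"wx": 0,"wy": 0,"wz": 0.0187,"hand": 1},
    {"tx": 0.04,"ty": 0.0445,"tz": 0,"wx": 0,"wy": 0,"wz": 0.0187,"hand": 1},
    {"tx": 0.04,"ty": 0.0445,"tz": 0,"wx": 0,"wy": 0,"wz": 0.0187,"hand": 1},
    {"tx": 0.04,"ty": 0.0445,"tz": 0,"wx": 0,"wy": 0,"wz": 0.0187,"hand": 1},
    {"tx": 0.04,"ty": 0.0445,"tz": 0,"wx": 0,"wy": 0,"wz": 0.0187,"hand": 1},
    {"tx": 0.04,"ty": 0.0445,"tz": 0,"wx": 0,"wy": 0,"wz": 0.0187,"hand": 1},
    {"tx": 0.04,"ty": 0.0445,"tz": 0,"wx": 0,"wy": 0,"wz": 0.0187,"hand": 1},
    {"tx": 0.04,"ty": 0.0445,"tz": 0,"wx": 0,"wy": 0,"wz": 0.0187,"hand": 1},
    {"tx": 0.035,"ty": 0.0445,"tz": 0,"wx": 0,"wy": 0,"wz": 0.0187,"hand": 1}
  ]
}}

```text
time: 1.15
tcp_pos: [0.4711, -0.3652, 0.2561]
ee_rot: [-2.71, -1.588, -0.0]
ft_force: [0.4, -0.3, 0.2]
gripper_width: 0.0851
finger_force: 0.0
```

Request:
{"method": "move_arm", "body": {
  "moves": [
    {"tx": 0,"ty": 0,"tz": 0,"wx": 0,"wy": 0,"wz": 0,"hand": 1},
    {"tx": 0,"ty": 0,"tz": 0,"wx": 0,"wy": 0,"wz": 0,"hand": 1}
  ]
}}

```text
time: 1.32
tcp_pos: [0.4713, -0.3647, 0.2561]
ee_rot: [-2.709, -1.589, -0.001]
ft_force: [-2.4, -0.2, 0.6]
gripper_width: 0.0853
finger_force: 0.0
```

```bash
python3 - <<'E'
from h import *
import pickle
s=readout.observe(); im=vision.snapshot("wrist"); cv2.imwrite("pics/w2.png",im)
pickle.dump(s,open("w2.pkl","wb")); print(s["tcp_pos"],s["ee_rot"],s["ft_force"],s["joint_pos"])
E
```

```text
[ 0.47132601 -0.36467963  0.25608786] [-2.70946407e+00 -1.58866452e+00 -7.15854757e-04] [-2.37119676 -0.19159322  0.58161797] [ 0.7424218   0.36079992 -0.24070514  1.73781862  0.09602706  1.05491529
 -0.041006  ]
```

View pics/w2.png

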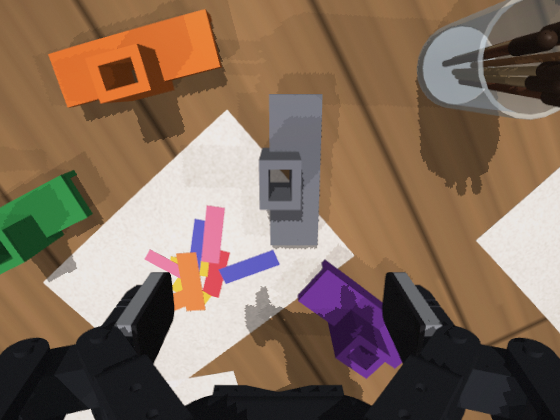

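The wrist view shows the grey plate with corners about (269,95), (322,96), (317,248), (271,246) and the sleeve mouth about (281,185). The lip side is on the right.

```bash
python3 - <<'E'
from h import *
import pickle
s=pickle.load(open("w2.pkl","rb"));im=cv2.imread("pics/w2.png");C=cam("wrist",s)
hsv=cv2.cvtColor(im,cv2.COLOR_BGR2HSV)
m=((hsv[...,1]<75)&(hsv[...,2]>85)&(hsv[...,2]<165)).astype(np.uint8)
m[:80]=0;m[260:]=0;m[:,:255]=0;m[:,330:]=0
# plate front edge (right side), per row; top and bottom rows
rows=np.arange(105,240,5)
P=np.array([onz(C,(np.where(m[r,255:330])[0].max()+255.5,r),.026) for r in rows])
d=np.polyfit(P[:,1],P[:,0],1);print("edge resid",np.abs(np.polyval(d,P[:,1])-P[:,0]).max(),"yaw",np.degrees(np.arctan2(-d[0],1)))
cs=[onz(C,p,.026) for p in [(269,94.5),(322,95.5),(317.5,248),(271,246.5)]]
print(np.round(cs,4)); 
print("sizes",[np.linalg.norm(cs[i]-cs[(i+1)%4]).round(4) for i in range(4)])
print("front mid",(cs[1]+cs[2])/2)
for p in [(281,186)]: print("mouth",onz(C,p,.07))
ss=[onz(C,p,.07) for p in [(260.5,161.5),(301,162),(301,210),(262.5,210)]]
print("sleeve",np.round(ss,4),np.mean(ss,0),[np.linalg.norm(ss[i]-ss[(i+1)%4]).round(4) for i in range(4)])
print(R.from_rotvec(s["ee_rot"]).as_matrix().round(4))
E
```

```text
edge resid 0.0006084303982219486 yaw -29.125560827451853
[[ 0.5002 -0.2954  0.026 ]
 [ 0.5422 -0.3198  0.026 ]
 [ 0.4685 -0.4529  0.026 ]
 [ 0.4272 -0.4278  0.026 ]]
sizes [np.float64(0.0486), np.float64(0.1521), np.float64(0.0483), np.float64(0.1512)]
front mid [ 0.50534364 -0.38633308  0.026     ]
mouth [ 0.47295232 -0.36619854  0.07      ]
sleeve [[ 0.4682 -0.3392  0.07  ]
 [ 0.4978 -0.3562  0.07  ]
 [ 0.4777 -0.3937  0.07  ]
 [ 0.4483 -0.3772  0.07  ]] [ 0.47299681 -0.36658444  0.07      ] [np.float64(0.0341), np.float64(0.0426), np.float64(0.0337), np.float64(0.043)]
[[ 4.883e-01  8.727e-01  0.000e+00]
 [ 8.727e-01 -4.883e-01  9.000e-04]
 [ 8.000e-04 -4.000e-04 -1.000e+00]]
```

Request:
{"method": "move_arm", "body": {
  "moves": [
    {"tx": 0.002,"ty": -0.004,"tz": -0.05,"wx": 0,"wy": 0,"wz": 0,"hand": 1},
    {"tx": 0,"ty": 0,"tz": -0.05,"wx": 0,"wy": 0,"wz": 0,"hand": 1},
    {"tx": 0,"ty": 0,"tz": -0.05,"wx": 0,"wy": 0,"wz": 0,"hand": 1},
    {"tx": 0,"ty": 0,"tz": -0.05,"wx": 0,"wy": 0,"wz": 0,"hand": 1},
    {"tx": 0,"ty": 0,"tz": -0.05,"wx": 0,"wy": 0,"wz": 0,"hand": 1},
    {"tx": 0,"ty": 0,"tz": -0.05,"wx": 0,"wy": 0,"wz": 0,"hand": 1},
    {"tx": 0,"ty": 0,"tz": -0.05,"wx": 0,"wy": 0,"wz": 0,"hand": 1},
    {"tx": 0,"ty": 0,"tz": -0.048,"wx": 0,"wy": 0,"wz": 0,"hand": 1},
    {"tx": 0,"ty": 0,"tz": 0,"wx": 0,"wy": 0,"wz": 0,"hand": 1},
    {"tx": 0,"ty": 0,"tz": 0,"wx": 0,"wy": 0,"wz": 0,"hand": 1}
  ],
  "squeeze": 50
}}

```text
time: 2.2
tcp_pos: [0.4693, -0.3695, 0.0564]
ee_rot: [-2.713, -1.579, 0.003]
ft_force: [0.7, -0.7, -0.1]
gripper_width: 0.0854
finger_force: 0.0
```

Request:
{"method": "move_arm", "body": {
  "moves": [
    {"tx": 0,"ty": 0,"tz": 0,"wx": 0,"wy": 0,"wz": 0,"hand": 0},
    {"tx": 0,"ty": 0,"tz": 0,"wx": 0,"wy": 0,"wz": 0,"hand": 0},
    {"tx": 0,"ty": 0,"tz": 0,"wx": 0,"wy": 0,"wz": 0,"hand": 0},
    {"tx": 0,"ty": 0,"tz": 0,"wx": 0,"wy": 0,"wz": 0,"hand": 0},
    {"tx": 0,"ty": 0,"tz": 0,"wx": 0,"wy": 0,"wz": 0,"hand": 0},
    {"tx": 0,"ty": 0,"tz": 0,"wx": 0,"wy": 0,"wz": 0,"hand": 0},
    {"tx": 0,"ty": 0,"tz": 0,"wx": 0,"wy": 0,"wz": 0,"hand": 0},
    {"tx": 0,"ty": 0,"tz": 0,"wx": 0,"wy": 0,"wz": 0,"hand": 0}
  ],
  "squeeze": 50
}}

```text
time: 2.87
tcp_pos: [0.4718, -0.3692, 0.0587]
ee_rot: [2.712, 1.583, 0.001]
ft_force: [-1.3, 0.6, 7.3]
gripper_width: 0.0358
finger_force: 50.9
```

Request:
{"method": "move_arm", "body": {
  "moves": [
    {"tx": 0,"ty": 0,"tz": 0.03,"wx": 0,"wy": 0,"wz": 0,"hand": 0},
    {"tx": 0,"ty": 0,"tz": 0.07,"wx": 0,"wy": 0,"wz": 0,"hand": 0},
    {"tx": 0,"ty": 0,"tz": 0.07,"wx": 0,"wy": 0,"wz": 0,"hand": 0},
    {"tx": 0,"ty": 0,"tz": 0.07,"wx": 0,"wy": 0,"wz": 0,"hand": 0},
    {"tx": 0,"ty": 0,"tz": 0.07,"wx": 0,"wy": 0,"wz": 0,"hand": 0},
    {"tx": 0,"ty": 0,"tz": 0.07,"wx": 0,"wy": 0,"wz": 0,"hand": 0},
    {"tx": 0,"ty": 0,"tz": 0.07,"wx": 0,"wy": 0,"wz": 0,"hand": 0},
    {"tx": 0,"ty": 0,"tz": 0.07,"wx": 0,"wy": 0,"wz": 0,"hand": 0},
    {"tx": 0,"ty": 0,"tz": 0.07,"wx": 0,"wy": 0,"wz": 0,"hand": 0},
    {"tx": 0,"ty": 0,"tz": 0.03,"wx": 0,"wy": 0,"wz": 0,"hand": 0}
  ]
}}

```text
time: 3.7
tcp_pos: [0.4721, -0.3691, 0.3729]
ee_rot: [2.708, 1.581, 0.005]
ft_force: [1.4, -0.4, -1.6]
gripper_width: 0.0356
finger_force: 50.5
```

Request:
{"method": "move_arm", "body": {
  "moves": [
    {"tx": -0.005,"ty": 0.0634,"tz": 0.003,"wx": 0,"wy": 0,"wz": 0.0163,"hand": 0},
    {"tx": -0.005,"ty": 0.0634,"tz": 0.003,"wx": 0,"wy": 0,"wz": 0.0163,"hand": 0},
    {"tx": -0.005,"ty": 0.0634,"tz": 0.003,"wx": 0,"wy": 0,"wz": 0.0163,"hand": 0},
    {"tx": -0.005,"ty": 0.0634,"tz": 0.003,"wx": 0,"wy": 0,"wz": 0.0163,"hand": 0},
    {"tx": -0.005,"ty": 0.0634,"tz": 0.003,"wx": 0,"wy": 0,"wz": 0.0163,"hand": 0},
    {"tx": -0.005,"ty": 0.0634,"tz": 0.003,"wx": 0,"wy": 0,"wz": 0.0163,"hand": 0},
    {"tx": -0.005,"ty": 0.0634,"tz": 0.003,"wx": 0,"wy": 0,"wz": 0.0163,"hand": 0},
    {"tx": -0.005,"ty": 0.0634,"tz": 0.003,"wx": 0,"wy": 0,"wz": 0.0163,"hand": 0},
    {"tx": -0.005,"ty": 0.0634,"tz": 0.003,"wx": 0,"wy": 0,"wz": 0.0163,"hand": 0},
    {"tx": -0.005,"ty": 0.0634,"tz": 0.003,"wx": 0,"wy": 0,"wz": 0.0163,"hand": 0},
    {"tx": -0.005,"ty": 0.0634,"tz": 0.003,"wx": 0,"wy": 0,"wz": 0.0163,"hand": 0},
    {"tx": -0.005,"ty": 0.0634,"tz": 0.003,"wx": 0,"wy": 0,"wz": 0.0163,"hand": 0}
  ]
}}

```text
time: 4.7
tcp_pos: [0.4402, 0.0132, 0.3854]
ee_rot: [2.104, 2.333, -0.001]
ft_force: [0.9, -0.8, -1.9]
gripper_width: 0.0353
finger_force: 50.4
```

Request:
{"method": "move_arm", "body": {
  "moves": [
    {"tx": 0,"ty": 0,"tz": 0,"wx": 0,"wy": 0,"wz": 0,"hand": 0},
    {"tx": 0,"ty": 0,"tz": 0,"wx": 0,"wy": 0,"wz": 0,"hand": 0},
    {"tx": 0,"ty": 0,"tz": 0,"wx": 0,"wy": 0,"wz": 0,"hand": 0}
  ]
}}

```text
time: 4.95
tcp_pos: [0.4408, 0.0111, 0.3852]
ee_rot: [2.108, 2.329, -0.001]
ft_force: [1.2, 0.0, -1.8]
gripper_width: 0.0353
finger_force: 50.5
```

```bash
python3 - <<'E'
from h import *
import pickle
s=readout.observe(); im=vision.snapshot("wrist"); cv2.imwrite("pics/w3.png",im)
pickle.dump(s,open("w3.pkl","wb")); print(s["tcp_pos"],s["ee_rot"],s["ft_force"],s["joint_pos"],s["gripper_width"])
E
```

```text
[0.44081644 0.01110116 0.38517907] [ 2.10762812e+00  2.32917821e+00 -1.19010416e-03] [ 1.24700151  0.02112578 -1.81488394] [ 0.42809084  0.00702629 -0.58732637  1.86917314  0.00489427  1.26692254
 -0.06090381] 0.03528889245863538
```

View pics/w3.png

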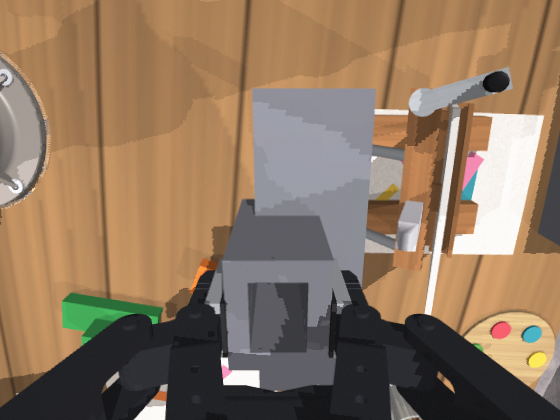

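The view shows the mast tip about (410,204), the hinge about (421,102), the peg top about (497,82), the board's top edge running from (460,109) to (430,312), and the held plate's end edge at row 88, columns 252–375. I'll enlarge the easel part.

```bash
python3 - <<'E'
import cv2
im=cv2.imread("pics/w3.png");cv2.imwrite("pics/w3c.png",cv2.resize(im[60:260,370:530],None,fx=3,fy=3,interpolation=cv2.INTER_NEAREST))
E
```

```text
(no output)
```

View pics/w3c.png

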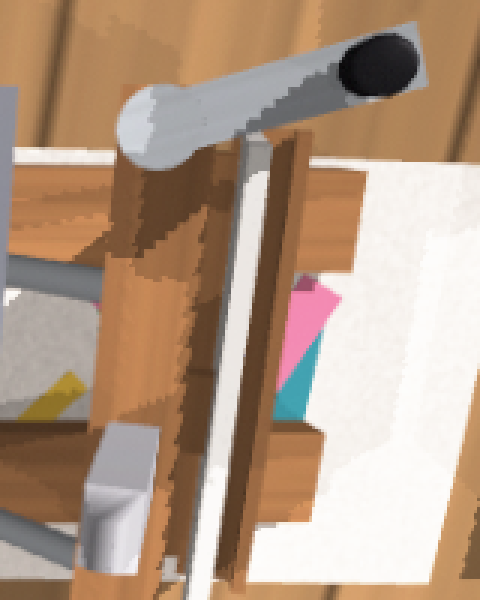

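```bash
cat > g.py <<'E'
from h import *
L=0.42
def mastT(o,yaw):
    T=np.eye(4);T[:3,:3]=(R.from_euler("z",yaw)*R.from_euler("y",-L)).as_matrix();T[:3,3]=o;return T
def mp(T,p): return (T[:3,:3]@np.atleast_2d(p).T).T/1000+T[:3,3]
E
python3 - <<'E'
from g import *
import pickle
s=pickle.load(open("w3.pkl","rb"));C=cam("wrist",s);im=cv2.imread("pics/w3.png")
cr=lambda x,y:(370+x/3-.33,60+y/3-.33)
b1=onz(C,cr(240,170),.1903);b2=onz(C,cr(187,600),.1903);f1=onz(C,cr(270,170),.1928);f2=onz(C,cr(210,600),.1928)
for a,b in((b1,b2),(f1,f2)): print(a,b,"yaw",np.degrees(np.arctan2(-(a-b)[0],(a-b)[1])))
H=onz(C,cr(158,127),.2056);P=onz(C,cr(385,60),.256);print("hinge",H,"peg",P, "dist",np.linalg.norm(H-P))
cb=onz(C,cr(246,135),.1903);print("corner",cb)
# board -y end
for r in range(300,325,4): print(r,[ (c,int(im[r,c].min())) for c in range(418,442,3)])
for yaw in np.radians([5,6.2,7]):
    T=mastT([0,0,0],yaw); o1=H-mp(T,[0,105,39])[0]; o2=cb-mp(T,[23,100,12])[0]; print(np.degrees(yaw),"org",o1,o2)
    o=(o1+o2)/2;o[2]=.17;T=mastT(o,yaw)
    q=mp(T,[[0,0,78],[0,0,64],[-8,12,64],[8,12,64],[8,-12,64],[-3.5,7,78],[3.5,7,78],[3.5,-7,78],[-3.5,-7,78],[8,12,0],[-8,12,0]])
    print((proj(C,q)-[370,60]).__mul__(3).round(0).tolist(),q[0])
E
```

```text
[0.57941428 0.08347999 0.1903    ] [ 0.59445488 -0.049032    0.1903    ] yaw 6.475571383463171
[0.5868046  0.08450415 0.1928    ] [ 0.60055951 -0.04724361  0.1928    ] yaw 5.9602807107109905
hinge [0.54767021 0.0922171  0.2056    ] peg [0.57569451 0.11162059 0.256     ] dist 0.06084419999895572
corner [0.57892492 0.09309025 0.1903    ]
300 [(418, 101), (421, 97), (424, 98), (427, 244), (430, 248), (433, 154), (436, 106), (439, 106)]
304 [(418, 99), (421, 99), (424, 99), (427, 247), (430, 245), (433, 106), (436, 106), (439, 101)]
308 [(418, 98), (421, 97), (424, 97), (427, 247), (430, 247), (433, 107), (436, 106), (439, 101)]
312 [(418, 98), (421, 98), (424, 138), (427, 247), (430, 247), (433, 107), (436, 103), (439, 100)]
316 [(418, 30), (421, 33), (424, 32), (427, 34), (430, 34), (433, 81), (436, 100), (439, 100)]
320 [(418, 33), (421, 30), (424, 33), (427, 35), (430, 33), (433, 34), (436, 33), (439, 43)]
324 [(418, 23), (421, 31), (424, 33), (427, 34), (430, 34), (433, 36), (436, 33), (439, 35)]
5.0 org [ 0.5726637  -0.01099734  0.16998953] [ 0.57159387 -0.00793312  0.16996444]
[[96.0, 541.0], [102.0, 522.0], [76.0, 476.0], [138.0, 485.0], [127.0, 568.0], [85.0, 513.0], [113.0, 518.0], [107.0, 568.0], [79.0, 563.0], [153.0, 422.0], [101.0, 416.0]] [ 0.5404445  -0.01223724  0.24122094]
6.2 org [ 0.57481978 -0.01045128  0.16998953] [ 0.57371115 -0.00806449  0.16996444]
[[104.0, 543.0], [109.0, 524.0], [83.0, 479.0], [145.0, 487.0], [135.0, 569.0], [93.0, 516.0], [121.0, 520.0], [115.0, 570.0], [87.0, 565.0], [159.0, 422.0], [107.0, 416.0]] [ 0.54264618 -0.01269284  0.24122094]
7.0 org [ 0.57625061 -0.0100622   0.16998953] [ 0.575124   -0.00812743  0.16996444]
[[109.0, 544.0], [114.0, 525.0], [88.0, 480.0], [150.0, 487.0], [141.0, 570.0], [98.0, 518.0], [126.0, 521.0], [121.0, 571.0], [93.0, 567.0], [163.0, 422.0], [111.0, 417.0]] [ 0.54411906 -0.01297091  0.24122094]
```

```bash
python3 - <<'E'
from g import *
import pickle
s=pickle.load(open("w3.pkl","rb"));K,D,_=cam("wrist",s);Tc=vision.camera_model("wrist")["tool_from_camera"]
C=(K,D,np.linalg.inv(Tc)); im=cv2.imread("pics/w3.png")
g=cv2.cvtColor(im,cv2.COLOR_BGR2HSV)
print("sat col280 rows", [(r,int(g[r,300,1])) for r in range(82,96)])
for r in (92,110,130): print(r,[int(x) for x in g[r,246:260,1]],[int(x) for x in g[r,366:382,1]])
for zt in (.0587,.0565):
  print(zt,[onz(C,p,zt-.026).round(4) for p in [(252.5,88.5),(375.5,88.5)]], "mouth", [onz(C,p,zt-.07).round(4) for p in [(225,258),(329,258),(222,349),(335,352)]])
E
```

```text
sat col280 rows [(82, 125), (83, 126), (84, 124), (85, 124), (86, 124), (87, 125), (88, 48), (89, 13), (90, 20), (91, 17), (92, 15), (93, 17), (94, 15), (95, 17)]
92 [126, 127, 126, 126, 126, 111, 42, 17, 18, 15, 17, 17, 15, 15] [17, 18, 17, 17, 17, 17, 17, 15, 15, 13, 96, 124, 125, 125, 127, 125]
110 [127, 128, 126, 126, 126, 126, 66, 8, 18, 18, 18, 18, 18, 18] [17, 17, 15, 17, 17, 17, 17, 17, 8, 11, 11, 13, 14, 9, 7, 8]
130 [127, 127, 126, 126, 127, 128, 108, 27, 17, 15, 17, 15, 17, 15] [17, 18, 17, 17, 18, 18, 10, 65, 142, 142, 140, 142, 142, 143, 142, 142]
0.0587 [array([ 0.0791, -0.0101,  0.0327]), array([0.0792, 0.0386, 0.0327])] mouth [array([ 0.0269, -0.017 , -0.0113]), array([ 0.0269,  0.0164, -0.0113]), array([-0.0086, -0.0198, -0.0113]), array([-0.0099,  0.0202, -0.0113])]
0.0565 [array([ 0.0791, -0.0099,  0.0305]), array([0.0792, 0.038 , 0.0305])] mouth [array([ 0.028 , -0.0167, -0.0135]), array([ 0.028 ,  0.0161, -0.0135]), array([-0.0068, -0.0194, -0.0135]), array([-0.0081,  0.0198, -0.0135])]
```

```bash
cat >> g.py <<'E'
YAW=np.radians(6.2); T0=mastT(np.array([.575,-.0105,.17]),YAW)
def delta(pm,T=T0,s=None):
    s=s or readout.observe(); M=T[:3,:3]
    Rt=np.c_[M[:,1],M[:,0],-M[:,2]]; Rc=R.from_rotvec(s["ee_rot"]).as_matrix()
    w=R.from_matrix(Rt@Rc.T).as_rotvec(); d=mp(T,pm)[0]-s["tcp_pos"]
    print("shift mm",(d*1000).round(1),"share",(d/.5).round(4),"| turn deg",np.degrees(w).round(2),"share",(w/np.pi).round(4))
def inmast(T=T0,s=None):
    s=s or readout.observe(); print("tcp in mast mm",((s["tcp_pos"]-T[:3,3])@T[:3,:3]*1000).round(1),"F mast",(s["ft_force"]@T[:3,:3]).round(1))
E
python3 - <<'E'
from g import *
delta([0,-4,110+59.5]); print("mast z share per 10mm",(T0[:3,2]*.01/.5).round(5),"x",(T0[:3,0]*.01/.5).round(5),"y",(T0[:3,1]*.01/.5).round(5))
E
```

```text
shift mm [ 65.8 -32.5 -60.3] share [ 0.1316 -0.065  -0.1206] | turn deg [  2.51 -23.96   0.55] share [ 0.014  -0.1331  0.0031]
mast z share per 10mm [-0.00811 -0.00088  0.01826] x [0.01815 0.00197 0.00816] y [-0.00216  0.01988  0.     ]
```

Request:
{"method": "move_arm", "body": {
  "moves": [
    {"tx": 0.0219,"ty": -0.0108,"tz": -0.0201,"wx": 0.0023,"wy": -0.0222,"wz": 0.0005,"hand": 0},
    {"tx": 0.0219,"ty": -0.0108,"tz": -0.0201,"wx": 0.0023,"wy": -0.0222,"wz": 0.0005,"hand": 0},
    {"tx": 0.0219,"ty": -0.0108,"tz": -0.0201,"wx": 0.0023,"wy": -0.0222,"wz": 0.0005,"hand": 0},
    {"tx": 0.0219,"ty": -0.0108,"tz": -0.0201,"wx": 0.0023,"wy": -0.0222,"wz": 0.0005,"hand": 0},
    {"tx": 0.0219,"ty": -0.0108,"tz": -0.0201,"wx": 0.0023,"wy": -0.0222,"wz": 0.0005,"hand": 0},
    {"tx": 0.0219,"ty": -0.0108,"tz": -0.0201,"wx": 0.0023,"wy": -0.0222,"wz": 0.0005,"hand": 0},
    {"tx": 0,"ty": 0,"tz": 0,"wx": 0,"wy": 0,"wz": 0,"hand": 0},
    {"tx": 0,"ty": 0,"tz": 0,"wx": 0,"wy": 0,"wz": 0,"hand": 0},
    {"tx": 0,"ty": 0,"tz": 0,"wx": 0,"wy": 0,"wz": 0,"hand": 0}
  ]
}}

```text
time: 5.75
tcp_pos: [0.5069, -0.021, 0.3256]
ee_rot: [1.887, 2.105, 0.447]
ft_force: [0.9, 0.6, -1.6]
gripper_width: 0.0355
finger_force: 50.8
```

```bash
python3 - <<'E'
from g import *
import pickle
inmast();delta([0,-4,95+59.5])
s=readout.observe(); im=vision.snapshot("wrist"); cv2.imwrite("pics/w4.png",im); pickle.dump(s,open("w4.pkl","wb"))
t=vision.snapshot("scene");cv2.imwrite("pics/s4.png",t);cv2.imwrite("pics/t4.png",vision.snapshot("top"))
a=cv2.resize(t[210:300,210:330],(400,300),interpolation=cv2.INTER_CUBIC)
b=cv2.resize(im,(400,300))
cv2.imwrite("pics/m4.png",np.hstack([a,b]))
E
```

```text
tcp in mast mm [  0.6  -3.1 170.2] F mast [ 0.2  0.5 -1.9]
shift mm [  5.9  -0.3 -14.6] share [ 0.0118 -0.0005 -0.0291] | turn deg [ 0.04 -0.03 -0.03] share [ 0.0002 -0.0002 -0.0002]
```

View pics/m4.png

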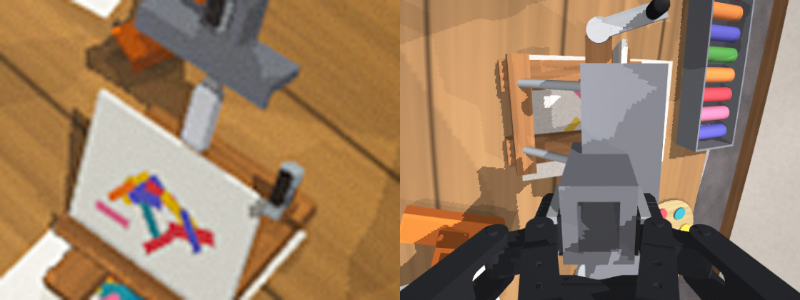

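The scene view (left) shows the sleeve right above the mast, with the lip towards the painted side. Now I'll start down along the mast.

Request:
{"method": "move_arm", "body": {
  "moves": [
    {"tx": 0.0049,"ty": -0.0012,"tz": -0.0133,"wx": 0,"wy": 0,"wz": 0,"hand": 0},
    {"tx": 0.0057,"ty": 0.0006,"tz": -0.0128,"wx": 0,"wy": 0,"wz": 0,"hand": 0},
    {"tx": 0.0057,"ty": 0.0006,"tz": -0.0128,"wx": 0,"wy": 0,"wz": 0,"hand": 0},
    {"tx": 0.0057,"ty": 0.0006,"tz": -0.0128,"wx": 0,"wy": 0,"wz": 0,"hand": 0},
    {"tx": 0.0057,"ty": 0.0006,"tz": -0.0128,"wx": 0,"wy": 0,"wz": 0,"hand": 0},
    {"tx": 0.0057,"ty": 0.0006,"tz": -0.0128,"wx": 0,"wy": 0,"wz": 0,"hand": 0},
    {"tx": 0,"ty": 0,"tz": 0,"wx": 0,"wy": 0,"wz": 0,"hand": 0},
    {"tx": 0,"ty": 0,"tz": 0,"wx": 0,"wy": 0,"wz": 0,"hand": 0}
  ]
}}

```text
time: 6.57
tcp_pos: [0.5234, -0.0196, 0.2857]
ee_rot: [1.886, 2.106, 0.448]
ft_force: [0.9, -0.1, -1.5]
gripper_width: 0.0352
finger_force: 50.9
```

```bash
python3 -c "
from g import *
inmast();delta([0,-4,58+59.5])"
```

```text
tcp in mast mm [ -0.6  -3.5 126.9] F mast [ 0.2 -0.2 -1.7]
shift mm [ 4.4 -0.  -8.4] share [ 0.0088 -0.0001 -0.0167] | turn deg [ 0.01 -0.03 -0.11] share [ 0.0001 -0.0002 -0.0006]
```

Request:
{"method": "move_arm", "body": {
  "moves": [
    {"tx": 0.005,"ty": 0.0004,"tz": -0.0089,"wx": 0,"wy": 0,"wz": 0,"hand": 0},
    {"tx": 0.0041,"ty": 0.0004,"tz": -0.0091,"wx": 0,"wy": 0,"wz": 0,"hand": 0},
    {"tx": 0.0041,"ty": 0.0004,"tz": -0.0091,"wx": 0,"wy": 0,"wz": 0,"hand": 0},
    {"tx": 0.0041,"ty": 0.0004,"tz": -0.0091,"wx": 0,"wy": 0,"wz": 0,"hand": 0},
    {"tx": 0,"ty": 0,"tz": 0,"wx": 0,"wy": 0,"wz": 0,"hand": 0},
    {"tx": 0,"ty": 0,"tz": 0,"wx": 0,"wy": 0,"wz": 0,"hand": 0}
  ]
}}

```text
time: 7.07
tcp_pos: [0.532, -0.0189, 0.2678]
ee_rot: [1.886, 2.106, 0.448]
ft_force: [-0.3, 0.3, -0.8]
gripper_width: 0.0353
finger_force: 50.9
```

```bash
python3 -c "
from g import *
inmast();delta([0,-4,25+59.5]);print(readout.observe()['ft_torque'])"
```

```text
tcp in mast mm [  0.   -3.7 107.1] F mast [-0.6  0.4 -0.6]
shift mm [  9.2   0.7 -20.6] share [ 0.0183  0.0014 -0.0412] | turn deg [ 0.03 -0.01 -0.1 ] share [ 0.0001 -0.     -0.0006]
[-0.10390295  0.60013949  0.04357071]
```

Request:
{"method": "move_arm", "body": {
  "moves": [
    {"tx": 0.0041,"ty": 0.0004,"tz": -0.0091,"wx": 0,"wy": 0,"wz": 0,"hand": 0},
    {"tx": 0.0041,"ty": 0.0004,"tz": -0.0091,"wx": 0,"wy": 0,"wz": 0,"hand": 0},
    {"tx": 0.0041,"ty": 0.0004,"tz": -0.0091,"wx": 0,"wy": 0,"wz": 0,"hand": 0},
    {"tx": 0.0041,"ty": 0.0004,"tz": -0.0091,"wx": 0,"wy": 0,"wz": 0,"hand": 0},
    {"tx": 0.0041,"ty": 0.0004,"tz": -0.0091,"wx": 0,"wy": 0,"wz": 0,"hand": 0},
    {"tx": 0,"ty": 0,"tz": 0,"wx": 0,"wy": 0,"wz": 0,"hand": 0},
    {"tx": 0,"ty": 0,"tz": 0,"wx": 0,"wy": 0,"wz": 0,"hand": 0}
  ]
}}

```text
time: 7.65
tcp_pos: [0.5423, -0.0178, 0.245]
ee_rot: [1.886, 2.106, 0.448]
ft_force: [-0.7, 0.4, -1.0]
gripper_width: 0.0354
finger_force: 50.9
```

```bash
python3 -c "
from g import *
inmast();delta([0,-4,8+59.5]);print(readout.observe()['ft_torque'])"
```

```text
tcp in mast mm [ 0.2 -3.7 82.1] F mast [-1.   0.5 -0.7]
shift mm [  5.7   0.4 -13.4] share [ 0.0115  0.0007 -0.0268] | turn deg [ 0.03 -0.   -0.11] share [ 0.0001 -0.     -0.0006]
[-0.06355703  0.53751176  0.01764488]
```

Request:
{"method": "move_arm", "body": {
  "moves": [
    {"tx": 0.0041,"ty": 0.0004,"tz": -0.0091,"wx": 0,"wy": 0,"wz": 0,"hand": 0},
    {"tx": 0.0041,"ty": 0.0004,"tz": -0.0091,"wx": 0,"wy": 0,"wz": 0,"hand": 0},
    {"tx": 0.0041,"ty": 0.0004,"tz": -0.0091,"wx": 0,"wy": 0,"wz": 0,"hand": 0},
    {"tx": 0.0016,"ty": 0.0002,"tz": -0.0037,"wx": 0,"wy": 0,"wz": 0,"hand": 0},
    {"tx": 0,"ty": 0,"tz": 0,"wx": 0,"wy": 0,"wz": 0,"hand": 0},
    {"tx": 0,"ty": 0,"tz": 0,"wx": 0,"wy": 0,"wz": 0,"hand": 0}
  ]
}}

```text
time: 8.15
tcp_pos: [0.5493, -0.0172, 0.2298]
ee_rot: [1.886, 2.106, 0.449]
ft_force: [-0.7, -0.1, -2.0]
gripper_width: 0.0355
finger_force: 50.9
```

Request:
{"method": "move_arm", "body": {
  "moves": [
    {"tx": 0.0016,"ty": 0.0002,"tz": -0.0037,"wx": 0,"wy": 0,"wz": 0,"hand": 0},
    {"tx": 0,"ty": 0,"tz": 0,"wx": 0,"wy": 0,"wz": 0,"hand": 0}
  ]
}}

```text
time: 8.32
tcp_pos: [0.5502, -0.0172, 0.2281]
ee_rot: [1.885, 2.105, 0.449]
ft_force: [-0.4, -0.2, -1.2]
gripper_width: 0.0351
finger_force: 50.9
```

```bash
python3 -c "
from g import *
inmast();delta([0,-4,59.5]);print(readout.observe()['ft_torque'])"
```

```text
tcp in mast mm [ 0.5 -4.  63.4] F mast [-0.9 -0.2 -1. ]
shift mm [ 1.1  0.1 -3.8] share [ 0.0022  0.0002 -0.0075] | turn deg [ 0.04  0.05 -0.09] share [ 0.0002  0.0003 -0.0005]
[-0.08063531  0.60945499  0.0093895 ]
```

Clean so far; 4 mm is left. I'll take small steps until contact.

Request:
{"method": "move_arm", "body": {
  "moves": [
    {"tx": 0.0016,"ty": 0.0002,"tz": -0.0037,"wx": 0,"wy": 0,"wz": 0,"hand": 0},
    {"tx": 0.0012,"ty": 0.0001,"tz": -0.0027,"wx": 0,"wy": 0,"wz": 0,"hand": 0},
    {"tx": 0,"ty": 0,"tz": 0,"wx": 0,"wy": 0,"wz": 0,"hand": 0}
  ]
}}

```text
time: 8.57
tcp_pos: [0.5515, -0.017, 0.2247]
ee_rot: [1.886, 2.105, 0.448]
ft_force: [-0.4, 0.6, -1.3]
gripper_width: 0.0352
finger_force: 50.9
```

Request:
{"method": "move_arm", "body": {
  "moves": [
    {"tx": 0.0008,"ty": 0.0001,"tz": -0.0018,"wx": 0,"wy": 0,"wz": 0,"hand": 0},
    {"tx": 0,"ty": 0,"tz": 0,"wx": 0,"wy": 0,"wz": 0,"hand": 0}
  ]
}}

```text
time: 8.73
tcp_pos: [0.552, -0.0169, 0.224]
ee_rot: [1.885, 2.105, 0.449]
ft_force: [-0.5, -0.1, -2.3]
gripper_width: 0.0356
finger_force: 51.1
```

```bash
python3 -c "
from g import *
inmast();print(readout.observe()['ft_torque'])"
```

```text
tcp in mast mm [ 0.5 -3.9 58.9] F mast [-1.4 -0.1 -1.9]
[-0.04333155  0.61536331 -0.00815034]
```

Request:
{"method": "move_arm", "body": {
  "moves": [
    {"tx": 0.0012,"ty": 0.0001,"tz": -0.0027,"wx": 0,"wy": 0,"wz": 0,"hand": 0},
    {"tx": 0,"ty": 0,"tz": 0,"wx": 0,"wy": 0,"wz": 0,"hand": 0}
  ]
}}

```text
time: 8.9
tcp_pos: [0.5521, -0.0169, 0.2239]
ee_rot: [1.885, 2.105, 0.447]
ft_force: [-12.7, -0.7, 16.8]
gripper_width: 0.0355
finger_force: 53.6
```

Request:
{"method": "move_arm", "body": {
  "moves": [
    {"tx": 0.0012,"ty": 0.0001,"tz": -0.0027,"wx": 0,"wy": 0,"wz": 0,"hand": 0},
    {"tx": 0,"ty": 0,"tz": 0,"wx": 0,"wy": 0,"wz": 0,"hand": 0}
  ]
}}

```text
time: 9.07
tcp_pos: [0.5522, -0.0168, 0.2238]
ee_rot: [1.884, 2.104, 0.445]
ft_force: [-28.4, -0.7, 36.9]
gripper_width: 0.0354
finger_force: 56.6
```

```bash
python3 -c "
from g import *
inmast();print(readout.observe()['ft_torque'])"
```

```text
tcp in mast mm [ 0.6 -3.8 58.6] F mast [-10.8   2.4  45.2]
[0.19989026 3.21555157 0.1845902 ]
```

Request:
{"method": "move_arm", "body": {
  "moves": [
    {"tx": -0.002,"ty": -0.0002,"tz": 0.0046,"wx": 0,"wy": 0,"wz": 0,"hand": 0},
    {"tx": 0,"ty": 0,"tz": 0,"wx": 0,"wy": 0,"wz": 0,"hand": 0},
    {"tx": 0,"ty": 0,"tz": 0,"wx": 0,"wy": 0,"wz": 0,"hand": 0.9},
    {"tx": 0,"ty": 0,"tz": 0,"wx": 0,"wy": 0,"wz": 0,"hand": 0.9},
    {"tx": 0,"ty": 0,"tz": 0,"wx": 0,"wy": 0,"wz": 0,"hand": 0.9},
    {"tx": 0,"ty": 0,"tz": 0,"wx": 0,"wy": 0,"wz": 0,"hand": 0.9},
    {"tx": 0,"ty": 0,"tz": 0,"wx": 0,"wy": 0,"wz": 0,"hand": 0.9},
    {"tx": 0,"ty": 0,"tz": 0,"wx": 0,"wy": 0,"wz": 0,"hand": 0.9}
  ]
}}

```text
time: 9.73
tcp_pos: [0.5523, -0.0169, 0.2235]
ee_rot: [1.886, 2.105, 0.449]
ft_force: [-0.5, 0.1, 0.0]
gripper_width: 0.0769
finger_force: 0.0
```

```bash
python3 -c "
from g import *
import pickle
inmast();delta([0,-4,150]);delta([0,25,190])"
```

```text
tcp in mast mm [ 0.5 -3.9 58.4] F mast [-0.5  0.1  0.2]
shift mm [-37.6  -4.1  83.4] share [-0.0752 -0.0083  0.1668] | turn deg [ 0.03  0.04 -0.09] share [ 0.0002  0.0002 -0.0005]
shift mm [-57.   22.9 119.9] share [-0.1139  0.0459  0.2399] | turn deg [ 0.03  0.04 -0.09] share [ 0.0002  0.0002 -0.0005]
```

Request:
{"method": "move_arm", "body": {
  "moves": [
    {"tx": -0.0188,"ty": -0.0021,"tz": 0.0417,"wx": 0,"wy": 0,"wz": 0,"hand": 0.9},
    {"tx": -0.0188,"ty": -0.0021,"tz": 0.0417,"wx": 0,"wy": 0,"wz": 0,"hand": 0.9},
    {"tx": -0.0188,"ty": -0.0021,"tz": 0.0417,"wx": 0,"wy": 0,"wz": 0,"hand": 0.9},
    {"tx": -0.0188,"ty": -0.0021,"tz": 0.0417,"wx": 0,"wy": 0,"wz": 0,"hand": 0.9},
    {"tx": -0.0194,"ty": 0.0271,"tz": 0.0366,"wx": 0,"wy": 0,"wz": 0,"hand": 0.9},
    {"tx": -0.0194,"ty": 0.0271,"tz": 0.0366,"wx": 0,"wy": 0,"wz": 0,"hand": 0.9},
    {"tx": 0,"ty": 0,"tz": 0,"wx": 0,"wy": 0,"wz": 0,"hand": 0.9},
    {"tx": 0,"ty": 0,"tz": 0,"wx": 0,"wy": 0,"wz": 0,"hand": 0.9},
    {"tx": 0,"ty": 0,"tz": 0,"wx": 0,"wy": 0,"wz": 0,"hand": 0.9}
  ]
}}

```text
time: 10.48
tcp_pos: [0.495, 0.0054, 0.343]
ee_rot: [1.886, 2.105, 0.448]
ft_force: [0.3, 0.2, -0.0]
gripper_width: 0.0768
finger_force: 0.0
```

```bash
python3 - <<'E'
from g import *
import pickle
inmast()
s=readout.observe(); im=vision.snapshot("wrist"); cv2.imwrite("pics/w5.png",im); pickle.dump(s,open("w5.pkl","wb"))
C=cam("wrist",s)
for n,p in [("plate corners",[[39,75,26],[39,-75,26],[-10,75,26],[-10,-75,26]]),("sleeve top",[[18,22,70],[18,-22,70],[-18,22,70],[-18,-22,70]]),("hinge top",[0,105,39])]: print(n,proj(C,mp(T0,p)).round(0).tolist())
E
```

```text
tcp in mast mm [ -0.5  24.5 189.7] F mast [ 0.2  0.2 -0.1]
plate corners [[330.0, 128.0], [322.0, 301.0], [266.0, 128.0], [267.0, 301.0]]
sleeve top [[305.0, 213.0], [303.0, 271.0], [252.0, 213.0], [254.0, 271.0]]
hinge top [[279.0, 87.0]]
```

View pics/w5.png

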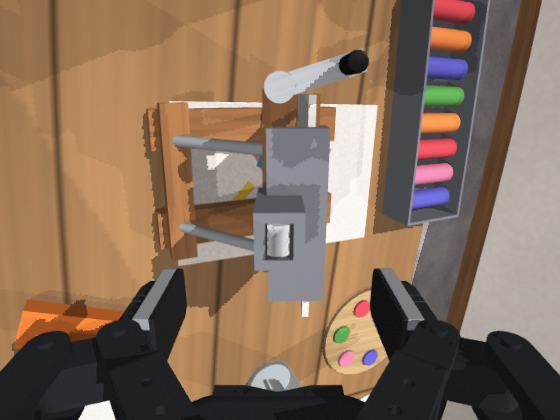

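The holder is seated where predicted: plate corners at (329,128), (266,128) and (322,300), with the mast end in the hole at (278,240). The hinge is at about (279,87) and the peg top at about (354,62).

```bash
python3 - <<'E'
from g import *
import pickle
s=pickle.load(open("w5.pkl","rb"));im=cv2.imread("pics/w5.png");C=cam("wrist",s)
m=(im.max(2)<45).astype(np.uint8);m[100:]=0;m[:,:320]=0;m[:,385:]=0
n,l,st,c=cv2.connectedComponentsWithStats(m);i=1+st[1:,4].argmax();print(st[i],c[i])
def onm(uv,z):
    o,d=ray(C,uv);M=T0;o=(o-M[:3,3])@M[:3,:3]*1000;d=d@M[:3,:3];return (o+d*(z-o[2])/d[2]).round(1)
h=onm((279,87),39)
for uv in [c[i],(355,61.5)]:
    p=onm(uv,70);print("peg",p,"ang",np.arctan2(-(p[1]-105),p[0]),np.hypot(p[0],p[1]-105))
print("hinge",h)
th=-.31
for a in (-.31,-.4,-.2): print(a,proj(C,mp(T0,[[50*np.cos(a),105-50*np.sin(a),72],[50*np.cos(a),105-50*np.sin(a),38]])).round(1).tolist())
E
```

```text
[339  50  29  25 509] [353.07662083  62.86051081]
peg [ 45.4 119.2  70. ] ang -0.30313568351894704 47.56889740155851
peg [ 46.5 120.   70. ] ang -0.3120421215625333 48.85949242470699
hinge [1.00e-01 1.05e+02 3.90e+01]
-0.31 [[357.5, 60.9], [347.3, 64.6]]
-0.4 [[355.3, 53.5], [345.4, 58.2]]
-0.2 [[359.2, 70.1], [348.9, 72.6]]
```

```bash
python3 - <<'E'
from g import *
delta([47.7,119.8,115]); M=T0[:3,:3]
print("down 47:",(-M[:,2]*.047/.5).round(4))
a=np.linspace(-.30,1.57,25);p=np.c_[50*np.cos(a),105-50*np.sin(a),0*a]
print(((np.diff(p,axis=0)@M.T)/500).round(4).tolist())
E
```

```text
shift mm [ 63.9 103.  -48. ] share [ 0.1277  0.206  -0.0961] | turn deg [ 0.03 -0.05 -0.06] share [ 0.0002 -0.0003 -0.0003]
down 47: [ 0.0381  0.0041 -0.0858]
[[0.0026, -0.0073, 0.0008], [0.0021, -0.0075, 0.0006], [0.0016, -0.0076, 0.0003], [0.001, -0.0077, 0.0001], [0.0005, -0.0078, -0.0002], [-0.0001, -0.0078, -0.0004], [-0.0006, -0.0077, -0.0007], [-0.0012, -0.0076, -0.0009], [-0.0017, -0.0075, -0.0011], [-0.0023, -0.0073, -0.0014], [-0.0028, -0.0071, -0.0016], [-0.0033, -0.0068, -0.0018], [-0.0038, -0.0065, -0.002], [-0.0042, -0.0062, -0.0022], [-0.0046, -0.0058, -0.0023], [-0.0051, -0.0054, -0.0025], [-0.0054, -0.0049, -0.0026], [-0.0058, -0.0044, -0.0028], [-0.0061, -0.0039, -0.0029], [-0.0063, -0.0034, -0.003], [-0.0066, -0.0028, -0.0031], [-0.0068, -0.0023, -0.0031], [-0.0069, -0.0017, -0.0032], [-0.007, -0.0011, -0.0032]]
```

Request:
{"method": "move_arm", "body": {
  "moves": [
    {"tx": 0.0255,"ty": 0.0412,"tz": -0.0192,"wx": 0,"wy": 0,"wz": 0,"hand": 0.7},
    {"tx": 0.0255,"ty": 0.0412,"tz": -0.0192,"wx": 0,"wy": 0,"wz": 0,"hand": 0.7},
    {"tx": 0.0255,"ty": 0.0412,"tz": -0.0192,"wx": 0,"wy": 0,"wz": 0,"hand": 0.7},
    {"tx": 0.0255,"ty": 0.0412,"tz": -0.0192,"wx": 0,"wy": 0,"wz": 0,"hand": 0.7},
    {"tx": 0.0257,"ty": 0.0412,"tz": -0.0193,"wx": 0,"wy": 0,"wz": 0,"hand": 0.7},
    {"tx": 0,"ty": 0,"tz": 0,"wx": 0,"wy": 0,"wz": 0,"hand": 0.7},
    {"tx": 0,"ty": 0,"tz": 0,"wx": 0,"wy": 0,"wz": 0,"hand": 0.7},
    {"tx": 0.0127,"ty": 0.0014,"tz": -0.0286,"wx": 0,"wy": 0,"wz": 0,"hand": 0.7},
    {"tx": 0.0127,"ty": 0.0014,"tz": -0.0286,"wx": 0,"wy": 0,"wz": 0,"hand": 0.7},
    {"tx": 0.0127,"ty": 0.0013,"tz": -0.0286,"wx": 0,"wy": 0,"wz": 0,"hand": 0.7},
    {"tx": 0,"ty": 0,"tz": 0,"wx": 0,"wy": 0,"wz": 0,"hand": 0.7},
    {"tx": 0,"ty": 0,"tz": 0,"wx": 0,"wy": 0,"wz": 0,"hand": 0.7}
  ],
  "squeeze": 30
}}

```text
time: 11.53
tcp_pos: [0.5774, 0.1096, 0.2517]
ee_rot: [1.888, 2.105, 0.446]
ft_force: [0.1, 0.9, -0.8]
gripper_width: 0.06
finger_force: 0.0
```

```bash
python3 - <<'E'
from g import *
inmast();delta([47.7,119.8,68])
E
```

```text
tcp in mast mm [ 47.4 119.2  68.4] F mast [-0.1  0.9 -0.8]
shift mm [ 0.3  0.7 -0.2] share [ 0.0007  0.0014 -0.0004] | turn deg [ 0.07 -0.1  -0.02] share [ 0.0004 -0.0006 -0.0001]
```

Request:
{"method": "move_arm", "body": {
  "moves": [
    {"tx": 0,"ty": 0,"tz": 0,"wx": 0,"wy": 0,"wz": 0,"hand": 0},
    {"tx": 0,"ty": 0,"tz": 0,"wx": 0,"wy": 0,"wz": 0,"hand": 0},
    {"tx": 0,"ty": 0,"tz": 0,"wx": 0,"wy": 0,"wz": 0,"hand": 0},
    {"tx": 0,"ty": 0,"tz": 0,"wx": 0,"wy": 0,"wz": 0,"hand": 0},
    {"tx": 0,"ty": 0,"tz": 0,"wx": 0,"wy": 0,"wz": 0,"hand": 0},
    {"tx": 0,"ty": 0,"tz": 0,"wx": 0,"wy": 0,"wz": 0,"hand": 0},
    {"tx": 0,"ty": 0,"tz": 0,"wx": 0,"wy": 0,"wz": 0,"hand": 0},
    {"tx": 0,"ty": 0,"tz": 0,"wx": 0,"wy": 0,"wz": 0,"hand": 0}
  ],
  "squeeze": 30
}}

```text
time: 12.2
tcp_pos: [0.5776, 0.1106, 0.2533]
ee_rot: [1.885, 2.105, 0.447]
ft_force: [-6.0, -1.0, 5.1]
gripper_width: 0.0127
finger_force: 29.2
```

```bash
python3 - <<'E'
from g import *
inmast();print(readout.observe()["gripper_width"])
E
```

```text
tcp in mast mm [ 48.3 120.1  69.7] F mast [-3.4 -0.4  7.1]
0.012674546773344486
```

The peg is gripped. I'll raise 1.5 mm off the lever and then swing the first half of the arc.

Request:
{"method": "move_arm", "body": {
  "moves": [
    {"tx": -0.0012,"ty": 0,"tz": 0.0027,"wx": 0,"wy": 0,"wz": 0,"hand": 0},
    {"tx": 0.0026,"ty": -0.0073,"tz": 0.0008,"wx": 0,"wy": 0,"wz": 0,"hand": 0},
    {"tx": 0.0021,"ty": -0.0075,"tz": 0.0006,"wx": 0,"wy": 0,"wz": 0,"hand": 0},
    {"tx": 0.0016,"ty": -0.0076,"tz": 0.0003,"wx": 0,"wy": 0,"wz": 0,"hand": 0},
    {"tx": 0.001,"ty": -0.0077,"tz": 0.0001,"wx": 0,"wy": 0,"wz": 0,"hand": 0},
    {"tx": 0.0005,"ty": -0.0078,"tz": -0.0002,"wx": 0,"wy": 0,"wz": 0,"hand": 0},
    {"tx": -0.0001,"ty": -0.0078,"tz": -0.0004,"wx": 0,"wy": 0,"wz": 0,"hand": 0},
    {"tx": 0,"ty": 0,"tz": 0,"wx": 0,"wy": 0,"wz": 0,"hand": 0}
  ]
}}

```text
time: 12.87
tcp_pos: [0.5814, 0.0889, 0.2546]
ee_rot: [1.885, 2.106, 0.452]
ft_force: [4.3, 3.3, -6.5]
gripper_width: 0.013
finger_force: 30.5
```

```bash
python3 - <<'E'
from g import *
inmast();print(readout.observe()["gripper_width"])
E
```

```text
tcp in mast mm [50.1 98.2 70.3] F mast [ 1.5  2.8 -7.9]
0.013030985922915425
```

Request:
{"method": "move_arm", "body": {
  "moves": [
    {"tx": -0.0006,"ty": -0.0077,"tz": -0.0007,"wx": 0,"wy": 0,"wz": 0,"hand": 0},
    {"tx": -0.0012,"ty": -0.0076,"tz": -0.0009,"wx": 0,"wy": 0,"wz": 0,"hand": 0},
    {"tx": -0.0017,"ty": -0.0075,"tz": -0.0011,"wx": 0,"wy": 0,"wz": 0,"hand": 0},
    {"tx": -0.0023,"ty": -0.0073,"tz": -0.0014,"wx": 0,"wy": 0,"wz": 0,"hand": 0},
    {"tx": -0.0028,"ty": -0.0071,"tz": -0.0016,"wx": 0,"wy": 0,"wz": 0,"hand": 0},
    {"tx": -0.0033,"ty": -0.0068,"tz": -0.0018,"wx": 0,"wy": 0,"wz": 0,"hand": 0},
    {"tx": -0.0038,"ty": -0.0065,"tz": -0.002,"wx": 0,"wy": 0,"wz": 0,"hand": 0},
    {"tx": -0.0042,"ty": -0.0062,"tz": -0.0022,"wx": 0,"wy": 0,"wz": 0,"hand": 0},
    {"tx": -0.0046,"ty": -0.0058,"tz": -0.0023,"wx": 0,"wy": 0,"wz": 0,"hand": 0},
    {"tx": 0,"ty": 0,"tz": 0,"wx": 0,"wy": 0,"wz": 0,"hand": 0}
  ]
}}

```text
time: 13.7
tcp_pos: [0.573, 0.0551, 0.2498]
ee_rot: [1.885, 2.097, 0.457]
ft_force: [19.8, -2.7, -11.2]
gripper_width: 0.0127
finger_force: 29.7
```

```bash
python3 - <<'E'
from g import *
inmast();print(readout.observe()["gripper_width"])
E
```

```text
tcp in mast mm [37.2 65.4 70.8] F mast [ 13.1  -4.8 -18.1]
0.01271066476644259
```

The radius error is growing and the force is 18 N, so the peg has probably slipped along the pads. I'll let go, back off and measure the lever again.

Request:
{"method": "move_arm", "body": {
  "moves": [
    {"tx": 0,"ty": 0,"tz": 0,"wx": 0,"wy": 0,"wz": 0,"hand": 0.6},
    {"tx": 0,"ty": 0,"tz": 0,"wx": 0,"wy": 0,"wz": 0,"hand": 0.6},
    {"tx": 0,"ty": 0,"tz": 0,"wx": 0,"wy": 0,"wz": 0,"hand": 0.6},
    {"tx": 0,"ty": 0,"tz": 0,"wx": 0,"wy": 0,"wz": 0,"hand": 0.6},
    {"tx": 0,"ty": 0,"tz": 0,"wx": 0,"wy": 0,"wz": 0,"hand": 0.6}
  ]
}}

```text
time: 14.12
tcp_pos: [0.5688, 0.0572, 0.2477]
ee_rot: [1.885, 2.106, 0.449]
ft_force: [0.1, -0.1, 0.0]
gripper_width: 0.0515
finger_force: 0.0
```

```bash
python3 - <<'E'
from g import *
inmast();print(readout.observe()["gripper_width"]); delta([0,25,190])
E
```

```text
tcp in mast mm [32.7 67.9 70.5] F mast [ 0.1 -0.1 -0. ]
0.05148297303970475
shift mm [-73.5 -51.2  95.8] share [-0.147  -0.1023  0.1916] | turn deg [ 0.05  0.04 -0.13] share [ 0.0003  0.0002 -0.0007]
```

Request:
{"method": "move_arm", "body": {
  "moves": [
    {"tx": -0.0284,"ty": -0.0031,"tz": 0.0639,"wx": 0,"wy": 0,"wz": 0,"hand": 0.6},
    {"tx": -0.0284,"ty": -0.0031,"tz": 0.0639,"wx": 0,"wy": 0,"wz": 0,"hand": 0.6},
    {"tx": -0.0451,"ty": -0.048,"tz": 0.0319,"wx": 0,"wy": 0,"wz": 0,"hand": 0.8},
    {"tx": -0.0451,"ty": -0.048,"tz": 0.0319,"wx": 0,"wy": 0,"wz": 0,"hand": 0.8},
    {"tx": 0,"ty": 0,"tz": 0,"wx": 0,"wy": 0,"wz": 0,"hand": 0.8},
    {"tx": 0,"ty": 0,"tz": 0,"wx": 0,"wy": 0,"wz": 0,"hand": 0.8},
    {"tx": 0,"ty": 0,"tz": 0,"wx": 0,"wy": 0,"wz": 0,"hand": 0.8}
  ]
}}

```text
time: 14.7
tcp_pos: [0.4956, 0.006, 0.3435]
ee_rot: [1.885, 2.105, 0.449]
ft_force: [-0.3, 0.4, -0.2]
gripper_width: 0.0687
finger_force: 0.0
```

```bash
python3 - <<'E'
from g import *
import pickle
inmast()
s=readout.observe(); im=vision.snapshot("wrist"); cv2.imwrite("pics/w6.png",im); pickle.dump(s,open("w6.pkl","wb"))
C=cam("wrist",s)
m=(im.max(2)<45).astype(np.uint8);m[220:]=0
n,l,st,c=cv2.connectedComponentsWithStats(m)
def onm(uv,z):
    o,d=ray(C,uv);M=T0;o=(o-M[:3,3])@M[:3,:3]*1000;d=d@M[:3,:3];return (o+d*(z-o[2])/d[2]).round(1)
for i in range(1,n):
    if st[i,4]>150: p=onm(c[i],68);print(st[i],c[i].round(1),p,"ang",np.arctan2(105-p[1],p[0]),np.hypot(p[0],p[1]-105))
print(proj(C,mp(T0,[[39,75,26],[-10,75,26],[39,-75,26],[-10,-75,26]])).round(0).tolist())
g=cv2.cvtColor(im,cv2.COLOR_BGR2HSV)
old=cv2.imread("pics/w5.png")
for t,i in(("now",im),("w5",old)):
    h=cv2.cvtColor(i,cv2.COLOR_BGR2HSV)[...,1]; b=h<70
    print(t,"plate cols",[ (r,np.where(b[r,240:345])[0].min()+240,np.where(b[r,240:345])[0].max()+240) for r in (285,292)],"end row",np.where(b[270:320,290])[0].max()+270)
E
```

```text
tcp in mast mm [  0.3  25.  189.9] F mast [-0.3  0.4 -0.1]
[320 128  25  24 425] [332.  139.2] [35.6 72.8 68. ] ang 0.7352926439455093 48.00208328812407
[[329.0, 129.0], [264.0, 129.0], [321.0, 301.0], [266.0, 301.0]]
now plate cols [(285, np.int64(267), np.int64(322)), (292, np.int64(267), np.int64(322))] end row 301
w5 plate cols [(285, np.int64(268), np.int64(323)), (292, np.int64(268), np.int64(323))] end row 300
```

```bash
python3 - <<'E'
from g import *
delta([36,67,120]); M=T0[:3,:3]
print("down 50:",(-M[:,2]*.05/.5).round(4),"push step (-4,-.9):",(M@[-.004,-.0009,0]/.5).round(4))
E
```

```text
shift mm [ 56.1  47.8 -48.9] share [ 0.1123  0.0957 -0.0977] | turn deg [ 0.03  0.02 -0.15] share [ 0.0002  0.0001 -0.0008]
down 50: [ 0.0405  0.0044 -0.0913] push step (-4,-.9): [-0.0071 -0.0026 -0.0033]
```

The lever stands at about 0.75 rad and the holder hasn't moved. I'll straddle the peg loosely and push with a pad instead of gripping.

Request:
{"method": "move_arm", "body": {
  "moves": [
    {"tx": 0.0374,"ty": 0.0319,"tz": -0.0326,"wx": 0,"wy": 0,"wz": 0,"hand": 0.6},
    {"tx": 0.0374,"ty": 0.0319,"tz": -0.0326,"wx": 0,"wy": 0,"wz": 0,"hand": 0.6},
    {"tx": 0.0374,"ty": 0.0319,"tz": -0.0326,"wx": 0,"wy": 0,"wz": 0,"hand": 0.6},
    {"tx": 0,"ty": 0,"tz": 0,"wx": 0,"wy": 0,"wz": 0,"hand": 0.6},
    {"tx": 0,"ty": 0,"tz": 0,"wx": 0,"wy": 0,"wz": 0,"hand": 0.6},
    {"tx": 0.0135,"ty": 0.0015,"tz": -0.0305,"wx": 0,"wy": 0,"wz": 0,"hand": 0.6},
    {"tx": 0.0135,"ty": 0.0015,"tz": -0.0305,"wx": 0,"wy": 0,"wz": 0,"hand": 0.6},
    {"tx": 0.0135,"ty": 0.0014,"tz": -0.0303,"wx": 0,"wy": 0,"wz": 0,"hand": 0.6},
    {"tx": 0,"ty": 0,"tz": 0,"wx": 0,"wy": 0,"wz": 0,"hand": 0.6},
    {"tx": 0,"ty": 0,"tz": 0,"wx": 0,"wy": 0,"wz": 0,"hand": 0.6}
  ]
}}

```text
time: 15.58
tcp_pos: [0.5713, 0.0558, 0.2486]
ee_rot: [1.886, 2.107, 0.448]
ft_force: [0.1, -0.2, 0.7]
gripper_width: 0.0509
finger_force: 0.0
```

Request:
{"method": "move_arm", "body": {
  "moves": [
    {"tx": 0,"ty": 0,"tz": 0,"wx": 0,"wy": 0,"wz": 0,"hand": 0.28},
    {"tx": 0,"ty": 0,"tz": 0,"wx": 0,"wy": 0,"wz": 0,"hand": 0.28},
    {"tx": 0,"ty": 0,"tz": 0,"wx": 0,"wy": 0,"wz": 0,"hand": 0.28},
    {"tx": 0,"ty": 0,"tz": 0,"wx": 0,"wy": 0,"wz": 0,"hand": 0.28},
    {"tx": 0,"ty": 0,"tz": 0,"wx": 0,"wy": 0,"wz": 0,"hand": 0.28},
    {"tx": 0,"ty": 0,"tz": 0,"wx": 0,"wy": 0,"wz": 0,"hand": 0.28}
  ]
}}

```text
time: 16.08
tcp_pos: [0.572, 0.0557, 0.2493]
ee_rot: [1.885, 2.105, 0.449]
ft_force: [-0.2, -0.6, -0.4]
gripper_width: 0.0239
finger_force: 0.0
```

```bash
python3 - <<'E'
from g import *
inmast();print(readout.observe()["gripper_width"])
E
```

```text
tcp in mast mm [36.1 66.2 70.7] F mast [-0.4 -0.6 -0.2]
0.02391756537325834
```

Request:
{"method": "move_arm", "body": {
  "moves": [
    {"tx": -0.0071,"ty": -0.0026,"tz": -0.0033,"wx": 0,"wy": 0,"wz": 0,"hand": 0.28},
    {"tx": -0.0071,"ty": -0.0026,"tz": -0.0033,"wx": 0,"wy": 0,"wz": 0,"hand": 0.28},
    {"tx": -0.0071,"ty": -0.0026,"tz": -0.0033,"wx": 0,"wy": 0,"wz": 0,"hand": 0.28},
    {"tx": -0.0071,"ty": -0.0026,"tz": -0.0033,"wx": 0,"wy": 0,"wz": 0,"hand": 0.28},
    {"tx": -0.0071,"ty": -0.0026,"tz": -0.0033,"wx": 0,"wy": 0,"wz": 0,"hand": 0.28},
    {"tx": 0,"ty": 0,"tz": 0,"wx": 0,"wy": 0,"wz": 0,"hand": 0.28}
  ]
}}

```text
time: 16.58
tcp_pos: [0.5558, 0.0471, 0.242]
ee_rot: [1.886, 2.099, 0.451]
ft_force: [3.7, -2.2, 2.0]
gripper_width: 0.0239
finger_force: 1.8
```

```bash
python3 - <<'E'
from g import *
inmast();print(readout.observe()["gripper_width"])
E
```

```text
tcp in mast mm [17.6 59.4 71. ] F mast [ 3.9 -2.6  0.4]
0.023900192939459747
```

Request:
{"method": "move_arm", "body": {
  "moves": [
    {"tx": -0.0071,"ty": -0.0018,"tz": -0.0033,"wx": 0,"wy": 0,"wz": 0,"hand": 0.28},
    {"tx": -0.0071,"ty": -0.0018,"tz": -0.0033,"wx": 0,"wy": 0,"wz": 0,"hand": 0.28},
    {"tx": -0.0071,"ty": -0.0012,"tz": -0.0033,"wx": 0,"wy": 0,"wz": 0,"hand": 0.28},
    {"tx": -0.0071,"ty": -0.0012,"tz": -0.0033,"wx": 0,"wy": 0,"wz": 0,"hand": 0.28},
    {"tx": -0.0071,"ty": -0.0012,"tz": -0.0033,"wx": 0,"wy": 0,"wz": 0,"hand": 0.28},
    {"tx": 0,"ty": 0,"tz": 0,"wx": 0,"wy": 0,"wz": 0,"hand": 0.28},
    {"tx": 0,"ty": 0,"tz": 0,"wx": 0,"wy": 0,"wz": 0,"hand": 0.28}
  ]
}}

```text
time: 17.17
tcp_pos: [0.5353, 0.0461, 0.2316]
ee_rot: [1.886, 2.107, 0.447]
ft_force: [-0.4, 0.4, 0.5]
gripper_width: 0.0239
finger_force: 0.0
```

```bash
python3 - <<'E'
from g import *
inmast();print(readout.observe()["gripper_width"])
E
```

```text
tcp in mast mm [-5.4 60.6 69.9] F mast [-0.1  0.5  0.6]
0.023931099569101253
```

Peg should now be near x = 0, with no force. I'll let go, back off and check.

Request:
{"method": "move_arm", "body": {
  "moves": [
    {"tx": 0.0018,"ty": 0.0002,"tz": 0.0008,"wx": 0,"wy": 0,"wz": 0,"hand": 0.5},
    {"tx": 0,"ty": 0,"tz": 0,"wx": 0,"wy": 0,"wz": 0,"hand": 0.5},
    {"tx": 0,"ty": 0,"tz": 0,"wx": 0,"wy": 0,"wz": 0,"hand": 0.5},
    {"tx": -0.0284,"ty": -0.0031,"tz": 0.0639,"wx": 0,"wy": 0,"wz": 0,"hand": 0.5},
    {"tx": -0.0284,"ty": -0.0031,"tz": 0.0639,"wx": 0,"wy": 0,"wz": 0,"hand": 0.6},
    {"tx": -0.017,"ty": -0.035,"tz": 0.046,"wx": 0,"wy": 0,"wz": 0,"hand": 0.8},
    {"tx": -0.017,"ty": -0.035,"tz": 0.046,"wx": 0,"wy": 0,"wz": 0,"hand": 0.8},
    {"tx": 0,"ty": 0,"tz": 0,"wx": 0,"wy": 0,"wz": 0,"hand": 0.8},
    {"tx": 0,"ty": 0,"tz": 0,"wx": 0,"wy": 0,"wz": 0,"hand": 0.8},
    {"tx": 0,"ty": 0,"tz": 0,"wx": 0,"wy": 0,"wz": 0,"hand": 0.8}
  ]
}}

```text
time: 18.0
tcp_pos: [0.4916, 0.008, 0.3421]
ee_rot: [1.886, 2.106, 0.448]
ft_force: [0.8, 0.2, -0.5]
gripper_width: 0.0686
finger_force: 0.0
```

```bash
python3 - <<'E'
from g import *
import pickle
inmast()
s=readout.observe(); im=vision.snapshot("wrist"); cv2.imwrite("pics/w7.png",im); pickle.dump(s,open("w7.pkl","wb"))
C=cam("wrist",s)
m=(im.max(2)<45).astype(np.uint8);m[220:]=0
n,l,st,c=cv2.connectedComponentsWithStats(m)
def onm(uv,z):
    o,d=ray(C,uv);M=T0;o=(o-M[:3,3])@M[:3,:3]*1000;d=d@M[:3,:3];return (o+d*(z-o[2])/d[2]).round(1)
for i in range(1,n):
    if st[i,4]>100: p=onm(c[i],68);print(st[i],c[i].round(1),p,"ang",np.arctan2(105-p[1],p[0]),np.hypot(p[0],p[1]-105))
for a in (1.5,1.57,1.62): print(a,proj(C,mp(T0,[[50*np.cos(a),105-50*np.sin(a),z] for z in (72,38)])).round(1).tolist(), proj(C,mp(T0,[[62*np.cos(a),105-62*np.sin(a),39]])).round(1))
print("plate",proj(C,mp(T0,[[39,75,26],[-10,75,26],[39,-75,26],[-10,-75,26]])).round(0).tolist(),"hinge",proj(C,mp(T0,[0,105,39])))
t=vision.snapshot("top");sc=vision.snapshot("scene")
cv2.imwrite("pics/m7.png",np.hstack([cv2.resize(im[60:320,180:410],None,fx=2,fy=2,interpolation=cv2.INTER_CUBIC),cv2.resize(sc[200:330,215:380],(330,260)).copy() if 0 else np.vstack([cv2.resize(sc[80:400,110:420],(310,320)),cv2.resize(t[100:260,90:400],(310,200))])]))
E
```

```text
tcp in mast mm [ -3.7  27.4 190.1] F mast [ 0.5  0.1 -0.8]
[273 153  19  27 410] [281.9 166.1] [-1.1 57.2 68. ] ang 1.5938048180759903 47.81265522850618
1.5 [[288.9, 170.5], [287.6, 160.9]] [[288.7 176.8]]
1.57 [[283.6, 170.6], [283.0, 161.0]] [[282.9 177. ]]
1.62 [[279.8, 170.5], [279.6, 160.9]] [[278.8 176.9]]
plate [[334.0, 132.0], [270.0, 132.0], [326.0, 303.0], [271.0, 303.0]] hinge [[283.33217211  91.34927132]]
```

View pics/m7.png

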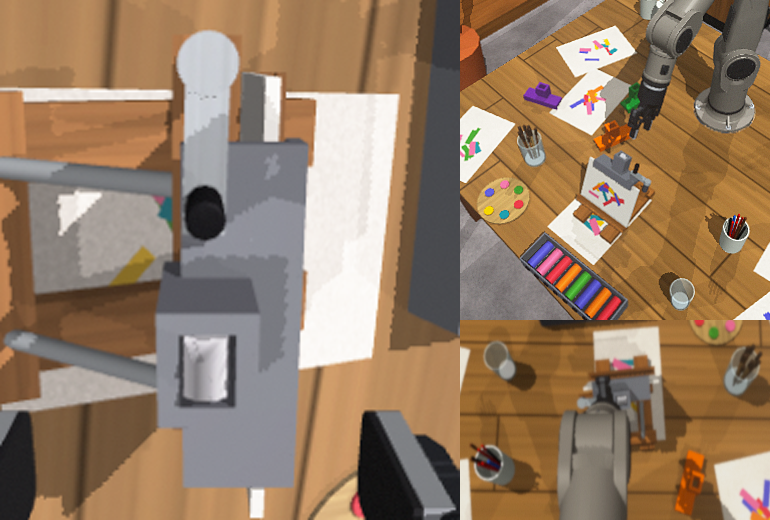

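The lever lies straight along -y across the plate: its hinge is at crop (207,63), its peg at (206,212), and its angle is about 1.59. The holder is home on the mast, with the board's top edge between sleeve and lip. The pot, jar and tumbler are in place and the hand is clear.

```bash
python3 -c "
from plant import manip
print(manip.sign_off())"
```

```text
the job is handed in; nothing more can be done
None
```

The grey holder is home on the mast with its lip on the painted side, the latch lies across its cross plate at about 1.59 rad, the pot, jar and tumbler were left alone, and the job was handed in at about 18 s of the 64 allowed.

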